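Book out a flanged bush and rock it free of its spring catches

ROBOT

A 6-joint arm with a two-finger parallel gripper is mounted at the origin on a cart in front of the work surface, level with it; the furniture and walls round the work are solid. World frame = base frame: x ahead of the robot, y to its left, z up, the work surface at z = 0. Lengths are in mm, angles in rad, forces in N, time in s.
With the tool pointing down it reaches from about 275 to 1000 mm from the base axis. Payload 8.4 kg.
Tool frame: the origin (TCP) lies between the finger pads; the fingertips stand 22 mm ahead of it and the grasp point (between the pads) lies 3 mm ahead of it; z points along the fingers, y is the line along which they close (so a half turn about z gives the same grasp; the last joint's range is limited). The gripper opens to 85 mm and grips with 20 to 120 N. Pads are 22 mm wide; open, the fingers measure 114 mm over their backs; the gripper's body (76 mm by 85 mm) begins 54 mm behind the grasp point. The pads swing forward as they close: fully open they stand 13 mm farther back than shut.
Start: joints at [1.345, 0.353, 1.633, -0, 1.155, -0.002], TCP at [138.709, 609.416, 253.281] pointing down, gripper open.
Joint ranges: [-2.63, 2.63], [-0.92, 2.1], [0.06, 2.66], [-1.3, 4.44], [0, 2.69], [-3.02, 3.02]. Speed limits (rad/s): [2.22, 2.22, 2.79, 3.14, 3.14, 3.14].

INTERFACE

Orientations are given as [roll, pitch, yaw] about the fixed x, y, z axes, in that order (R = Rz(yaw) Ry(pitch) Rx(roll)).
In Python, from rig import r, grab_frame gives the robot as it stands.
- The arm moves only by the shell command python3 -m inch 'ROWS' [FORCE]. ROWS is JSON, a list of rows, each a list of 7 numbers: the turn, a rotation vector about the tool's x, y, z as a fraction of full scale, then the shift along the tool's x, y, z as a fraction of full scale, then the closure, from 0 (fully open) to 1 (shut). In form: [[rx, ry, rz, dx, dy, dz, fingers], ...]. A call has 1 to 8 rows; each row shifts and turns the commanded pose from where the row before left it, along the tool's axes as they then stand; what a row does not reach is not made up. Full scale, the value 1, is 2.5 cm for a shift and pi rad for a turn. A row lasts 1/12 s, in which the tool goes at most 41.7 mm and 7.16 degrees, less where a joint would pass 70% of its speed; a pose out of reach is approached as far as the arm can. A call with a number of a shift or a turn outside -1 to 1 is refused whole. A call with a gripper value outside its range is refused whole. The fingers move at their own pace and stop on an object; FORCE is the grip in N (left out, the last holds). Time passes only in rows, so rows that do not move let the fingers close. It gives the time, the measured TCP pose, the force, the opening and the grip force at its end, in the units of the state.
- r.sense(): the state, without advancing time (a new reading comes with each control period).
- grab_frame(name): name is "scene" or "top" or "wrist"; returns a dict with "pixels" (420x560x3 uint8, red, green, blue), "z_map" (420x560 float32, mm along the optical axis (not along the pixel's ray), 0 where there is no reading), "vertical_fov" (degrees; the focal length in pixels is half the picture's height over the tangent of half this angle, whatever the lens; pixels are square), "cx", "cy" (the principal point, pixels), "dist" ([k1, k2, p1, p2, k3] as OpenCV has them; the pictures are not rectified), "cam_to_world" (4x4, takes a point from camera to world coordinates). Camera axes: x right, y down, z forward; pixel columns grow to the right and rows downward; lengths in mm; the calibration is good to about 2 mm. A picture is of the moment at which its call begins.
- r.sign_off(): hands the job in; it is judged then, once.
The state is a dict: "clock": time; "qpos": joint angles; "qvel": joint speeds; "joint_efforts": joint torques, N m; "eef_pos": TCP position; "tcp_rot": TCP orientation; "contact_force": force on the tool from outside, world axes, zero at the start; "wrist_torque": the same for the moment, N m; "opening": opening from 0.0 (shut) to 1.0 (fully open); "grasp_force": force on a finger pad.
Only numpy, scipy, OpenCV 4.12 (cv2) and the standard library are available. Lean on these libraries where they do the work, as an engineer would, in place of code of your own. Each camera call takes 0.05 s, during which the arm holds its last target. There are 200 camera calls.

TASK

Issue the flanged steel bush from the stand: while it is still seated, turn it upright until its code plate squarely faces the reader, and let it be read for a second. Then free it from the two spring catches by rocking it side to side: tip it until one edge of its flange springs out, rock it back the other way until the other edge is out as well and it stands level on the catches, and only then lift it; the stand is not screwed down and must stay flat where it is, and all other things are left alone. Finish holding the bush in the gripper, upright and still, just clear over its seat (underside two to four centimetres above it), and do not put it down or let go.

Things in the scene. Friction and masses are not known exactly. Their poses are not given: they have to be found in the camera images.
- bush_centre (a point): centre (half-way up) of the flanged bright steel bush in the stand: barrel 38 mm diameter, height 64 mm, at its foot a flange 52 mm diameter, 5 mm high, upper edge bevelled 3 mm at 45 degrees; 0.28 kg, varies 20 percent. z up along it, x points to the side with the code. Seated, this point is 44 mm above the table. Grasp the upper half of the barrel.
- code (a point): centre of the small square white code plate (16x18 mm, dark squares on it) on the side of the bush's barrel, 19 mm from the bush's axis and 26 mm above its underside; x points out of the plate, z up. A dark slot, 4 mm wide, across the bush's top rim marks the same side, to be seen from above.
- seat (a point): centre of the seat's upper face, 12 mm above the table, on which the bush's underside rests. x points away from the reader, y along the stand's bar to the left catch, z up. Tilting the bush about 11 degrees about one lower edge of its flange (26 mm from the axis) brings the other edge 10 mm up, past its catch. Stops 9 mm high stand fore and aft of the flange with 1.5 mm play.
- left_roller (a point): middle of the left catch's roller, 5 mm thick, lying along x, 25 mm from the seat's centre on its +y side, top 9 mm above the seat. A spring (11 N at rest, about 16 N pushed back) holds it inward over the flange's edge; it slides only outward. Once that edge has passed upward, the roller springs in under it and carries it. Its bright metal guide, 36 mm wide, reaches 90 mm out and 25 mm above the table.
- right_roller (a point): the same of the right catch, 25 mm from the seat's centre on its -y side. Lifting both edges of the flange at once, straight up, takes more force than the stand weighs.
- reader_window (a point): middle of the window of the black code reader on the stand, a box 36x56 mm whose top is 64 mm above the table; the window is 79 mm from the seat's centre on its -x side, 43 mm above the table, and looks along +x at the bush
- stand: the issue stand: loose T-shaped grey painted metal plate on rubber feet, bar 84x250 mm, leg with the reader reaching 118 mm from the seat's centre towards the robot, plate top 10 mm above the table; it weighs 1.2 kg with reader and catches and is not screwed down. Origin on the table right under the seat's centre; axes as the seat's.
- bearing: loose bystander: grey ball bearing, 52 mm diameter, 15 mm high, lying in the corner of the stand's T on the left; origin at the centre of its underside
- plain_bush: loose bystander: plain dark steel bush without a flange, 42 mm diameter, 50 mm high, standing in the corner of the stand's T on the right; not the one to take; origin at the centre of its underside
- gear: loose bystander: small dark pinion, 57 mm diameter, 30 mm high; origin at the centre of its underside
- pump: loose bystander: small grey pump body, 66x92x96 mm; origin at the centre of its underside
- plug: loose bystander: grey harness connector, 34x98x23 mm; origin at the centre of its underside
- carton_k: loose bystander: small brown carton, 64x78x44 mm; origin at the centre of its underside
Mind the look-alikes: they are no part of the job. What is meant by the part that bears bush_centre is not green, red or turquoise, and is the smaller of those in its own colour.

How it is judged (in metres and radians):
On the way, in this order (a step that is already met when the one before it is completed fails the run):
1. the code faces the reader within 15 degrees while the bush is seated upright (x of code in the frame of seat below 0 m and y of code in the frame of seat between -0.005 and 0.005 m and z of bush_centre in the frame of seat below 0.036 m and angle between bush_centre's own z axis and vertical below 0.06 rad), for 0.8 s.
2. the bush is rocked more than 7 degrees with one edge of its flange still down in the seat (angle between bush_centre's own z axis and vertical above 0.12 rad and z of bush_centre in the frame of seat below 0.041 m), for 0.05 s.
3. it is rocked back until it stands level with both edges of its flange out on the catches, not yet lifted off (z of bush_centre in the frame of seat between 0.0395 and 0.052 m and angle between bush_centre's own z axis and vertical below 0.06 rad), for 0.05 s.
At the end, for the whole second after the job is handed in: the bush is held by the gripper only, upright within 8 degrees and still, its underside 13 to 60 mm above the seat and its axis within 30 mm of the seat's centre; the stand lies flat and within 30 mm of where it was (z of bush_centre in the frame of seat between 0.045 and 0.092 m and horizontal distance between bush_centre and seat below 0.03 m and angle between bush_centre's own z axis and vertical below 0.15 rad and contact force between the fingers and bush above 2 N and contact force between bush and stand below 0.1 N and linear speed of bush below 0.03 m/s and height (world z) of seat below 0.015 m and angle between seat's own z axis and vertical below 0.03 rad and distance of seat from where it was at the start of the episode below 0.03 m); the arm keeps its last pose, push and grip.
It fails at once if the stand is lifted by 4 mm, tipped by 3 degrees or shifted by 30 mm (height (world z) of seat above 0.016 m or angle between seat's own z axis and vertical above 0.05 rad or distance of seat from where it was at the start of the episode above 0.03 m).
It fails at once if a bystander is moved by more than 30 mm (distance of any of bearing, plain_bush, gear, pump, plug, carton_k from where it was at the start of the episode above 0.03 m).
It also fails if it takes over 58 s, if anything falls off the work surface, if the arm or the gripper's body presses on something with over 40 N, if the wrist force passes 120 N, or if a joint passes its speed limit or range.

## Working session

There is one attempt and no reset: what is moved stays moved. The work goes in short steps, Python scripts to look and compute and a shell command to move; the robot and the scene stay as the last step left them, time stands still between calls to the robot, and variables do not carry over. Pictures are saved under pics/ and viewed, at most 13 in all, crops included, and the job is handed in when it is done.

```bash
mkdir -p pics; ls; python3 - <<'E'
from rig import r, grab_frame
import cv2,pickle
for n in ("scene","top"):
    f=grab_frame(n); pickle.dump(f,open(f"pics/{n}.pkl","wb"))
    cv2.imwrite(f"pics/{n}0.png",f["pixels"][:,:,::-1])
    print(n,f["vertical_fov"],f["cx"],f["cy"],f["dist"],f["cam_to_world"])
print(r.sense())
E
```

```text
pics
scene 42.18813656766183 292.18461131143266 202.65004345259473 [-0.05295863  0.          0.          0.          0.        ] [[ 6.61503785e-01 -5.09737728e-01  5.50072896e-01 -2.94288872e+02]
 [-7.49941441e-01 -4.50369005e-01  4.84515835e-01 -5.91875602e+02]
 [ 7.59781975e-04 -7.33031519e-01 -6.80194248e-01  1.06473064e+03]
 [ 0.00000000e+00  0.00000000e+00  0.00000000e+00  1.00000000e+00]]
top 57.09847102252519 282.8727441090483 215.08820259098138 [-0.01502322  0.          0.          0.          0.        ] [[ 2.52195107e-02 -9.99162222e-01  3.22308945e-02  4.77893310e+02]
 [-9.99642318e-01 -2.54924427e-02 -8.08527155e-03  1.28805811e+02]
 [ 8.90014212e-03 -3.20154595e-02 -9.99447746e-01  1.34472304e+03]
 [ 0.00000000e+00  0.00000000e+00  0.00000000e+00  1.00000000e+00]]
{'clock': 0.1, 'qpos': array([ 1.34458639e+00,  3.53600073e-01,  1.63404531e+00,  9.89261683e-06,
        1.15517267e+00, -2.39041203e-03]), 'qvel': array([-0.00231712, -0.00100673, -0.0032583 , -0.00034052, -0.00203791,
        0.00020241]), 'joint_efforts': array([-6.75103802e-04, -6.06356692e+01, -3.42820144e+01,  7.16656132e-06,
        3.97696989e-03, -3.34274023e-05]), 'eef_pos': array([138.62741697, 609.03841221, 252.62967944]), 'tcp_rot': array([-3.14036728e+00, -1.19746889e-05,  2.91776912e+00]), 'contact_force': array([0.45144634, 0.32516564, 0.5056098 ]), 'wrist_torque': array([-0.02068859, -0.02311648,  0.01643156]), 'grasp_force': 0.0, 'opening': 1.0020692328809166}
```

View pics/scene0.png

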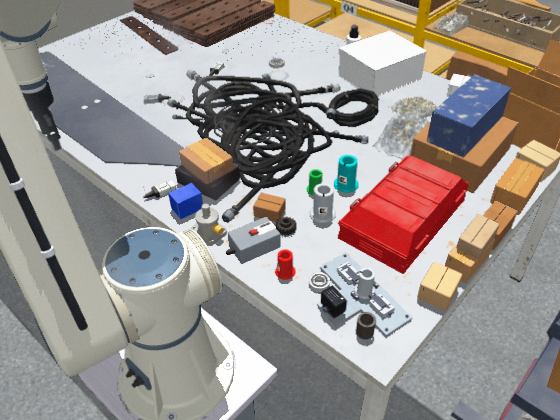

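View pics/top0.png

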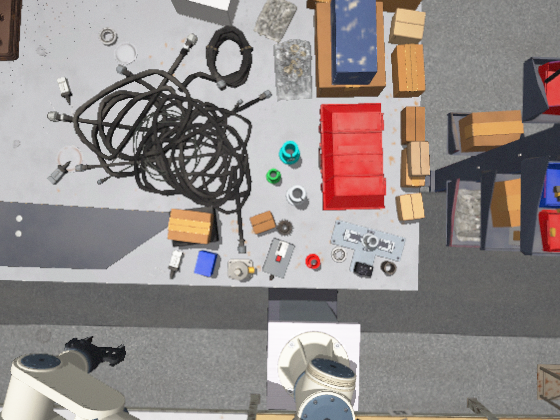

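Candidates for the bush, by scene pixel:
- Steel bush in the stand: (367,285), top (373,241).
- Larger grey flanged bush: (322,205), top (296,194).
- Red: (285,262). Green: (316,180). Turquoise: (346,170).
- Dark plain bush: (366,325).

I choose the one in the stand: it is steel and the smaller of the greys. I'll check it in a close crop.

```bash
cat > h.py <<'E'
import numpy as np,cv2,pickle
def K(f):
    F=210/np.tan(np.radians(f["vertical_fov"]/2)); return np.array([[F,0,f["cx"]],[0,F,f["cy"]],[0,0,1.]])
def ray(f,u,v):
    p=cv2.undistortPoints(np.array([[[u,v]]],float),K(f),np.array(f["dist"]))[0,0]
    M=f["cam_to_world"]; return M[:3,3],M[:3,:3]@np.array([p[0],p[1],1])
def atz(f,u,v,z):
    c,d=ray(f,u,v); return c+d*(z-c[2])/d[2]
def proj(f,P):
    M=np.linalg.inv(f["cam_to_world"]); rv=cv2.Rodrigues(M[:3,:3])[0]
    return cv2.projectPoints(np.array(P,float).reshape(-1,3),rv,M[:3,3],K(f),np.array(f["dist"]))[0][:,0]
E
python3 - <<'E'
from h import *
a=pickle.load(open("pics/top.pkl","rb"));b=pickle.load(open("pics/scene.pkl","rb"))
A=cv2.resize(a["pixels"][205:285,320:420],(500,400),interpolation=cv2.INTER_CUBIC)
B=cv2.resize(b["pixels"][245:345,310:415],(420,400),interpolation=cv2.INTER_CUBIC)
cv2.imwrite("pics/c1.png",np.hstack([A[:, :400] if 0 else cv2.resize(A,(400,320)),np.zeros((320,4,3),np.uint8),cv2.resize(B,(336,320))])[:,:,::-1])
print(atz(a,373,240,76),atz(b,367,272,76))
for u,v in[(373,240),(338,255),(388,268),(364,269),(340,227),(404,236)]: print(u,v,atz(a,u,v,12))
E
```

```text
[ 444.35521281 -180.12103168   76.        ] [ 441.97150564 -178.0785404    76.        ]
373 240 [ 442.66340289 -195.70466763   12.        ]
338 255 [388.02715996 -75.54589513  12.        ]
388 268 [ 347.40188038 -249.4632362    12.        ]
364 269 [ 342.02760873 -166.40063259   12.        ]
340 227 [484.72143982 -80.45055557  12.        ]
404 236 [ 459.12694011 -303.23116765   12.        ]
```

View pics/c1.png

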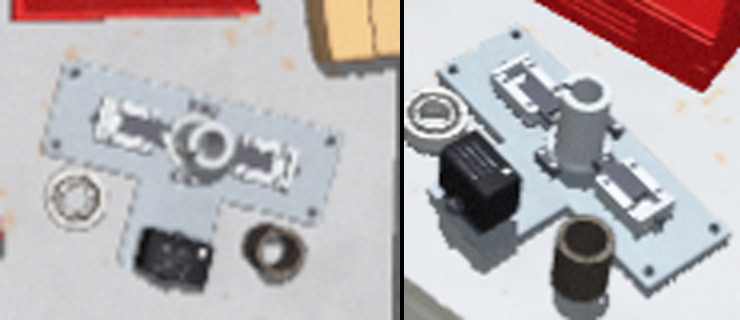

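The crop confirms it: the bright flanged bush sits in the stand's seat at about (443,-180), and the reader is on the robot side. The stand's yaw is about -13°, which the tool yaw already matches. I'm moving above it.

```bash
M='[-0,0,0,-0.555,-0.826,-0.09,0]'
python3 -m inch '[[0,0,0,-0.555,-0.826,-0.09,0],[0,0,0,-0.555,-0.826,-0.09,0],[0,0,0,-0.555,-0.826,-0.09,0],[0,0,0,-0.555,-0.826,-0.09,0],[0,0,0,-0.555,-0.826,-0.09,0],[0,0,0,-0.555,-0.826,-0.09,0],[0,0,0,-0.555,-0.826,-0.09,0],[0,0,0,-0.555,-0.826,-0.09,0]]'
python3 -m inch '[[0,0,0,-0.555,-0.826,-0.09,0],[0,0,0,-0.555,-0.826,-0.09,0],[0,0,0,-0.555,-0.826,-0.09,0],[0,0,0,-0.555,-0.826,-0.09,0],[0,0,0,-0.555,-0.826,-0.09,0],[0,0,0,-0.555,-0.826,-0.09,0],[0,0,0,-0.555,-0.826,-0.09,0],[0,0,0,-0.555,-0.826,-0.09,0]]'
```

```text
clock: 0.77
eef_pos: [210.4, 422.3, 271.1]
tcp_rot: [-3.141, -0.0, 2.918]
contact_force: [0.4, 0.8, 0.1]
opening: 1.003
grasp_force: 0.0
clock: 1.43
eef_pos: [281.8, 236.7, 289.2]
tcp_rot: [-3.141, -0.0, 2.918]
contact_force: [0.5, -0.3, 0.7]
opening: 1.002
grasp_force: 0.0
```

```bash
python3 -m inch '[[0,0,0,-0.555,-0.826,-0.09,0],[0,0,0,-0.555,-0.826,-0.09,0],[0,0,0,-0.555,-0.826,-0.09,0],[0,0,0,-0.555,-0.826,-0.09,0],[0,0,0,-0.555,-0.826,-0.09,0],[0,0,0,-0.555,-0.826,-0.09,0],[0,0,0,-0.555,-0.826,-0.09,0],[0,0,0,-0.555,-0.826,-0.09,0]]'
python3 -m inch '[[0,0,0,-0.555,-0.826,0,0],[0,0,0,-0.555,-0.826,0,0],[0,0,0,-0.555,-0.826,0,0],[0,0,0,-0.555,-0.826,0,0],[0,0,0,-0.555,-0.826,0,0],[0,0,0,-0.555,-0.826,0,0],[0,0,0,-0.555,-0.826,0,0],[0,0,0,-0.555,-0.826,0,0]]'
python3 -m inch '[[0,0,0,-0.5,-0.7,0,0],[0,0,0,-0.3,-0.4,0,0],[0,0,0,0,0,0,0]]'
python3 - <<'E'
from h import *
from rig import r, grab_frame
f=grab_frame("wrist"); pickle.dump(f,open("pics/w.pkl","wb")); cv2.imwrite("pics/w0.png",f["pixels"][:,:,::-1])
print(r.sense()["qpos"],f["cam_to_world"])
E
```

```text
clock: 2.1
eef_pos: [353.4, 51.0, 307.3]
tcp_rot: [3.142, -0.0, 2.918]
contact_force: [0.8, 0.1, -0.3]
opening: 1.0
grasp_force: 0.0
clock: 2.77
eef_pos: [425.0, -134.7, 307.0]
tcp_rot: [3.142, -0.0, 2.918]
contact_force: [0.1, 0.4, -0.6]
opening: 0.997
grasp_force: 0.0
clock: 3.02
eef_pos: [439.0, -166.3, 307.0]
tcp_rot: [-3.141, -0.0, 2.916]
contact_force: [-0.3, 0.2, -0.4]
opening: 0.999
grasp_force: 0.0
[-3.63512468e-01  5.14795133e-02  1.89034383e+00  1.74605344e-04
  1.20075433e+00 -1.70894939e+00] [[ 2.23151505e-01  9.40531296e-01  2.56133338e-01  3.73943277e+02]
 [ 9.74783759e-01 -2.15264951e-01 -5.88015603e-02 -1.51022898e+02]
 [-1.68177217e-04  2.62796275e-01 -9.64851330e-01  4.27675600e+02]
 [ 0.00000000e+00  0.00000000e+00  0.00000000e+00  1.00000000e+00]]
```

View pics/w0.png

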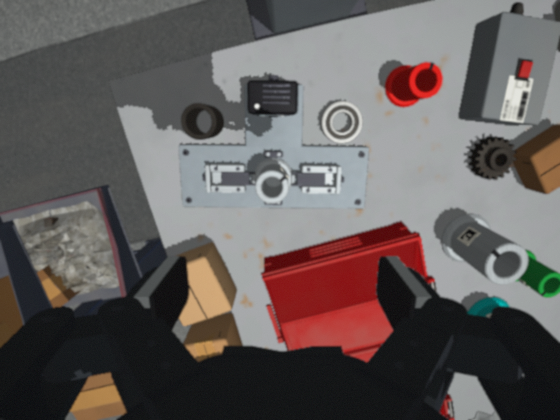

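The wrist view shows the stand level in the image, so the tool yaw is aligned with it. The bush top is at about (272,183) and the reader at (274,97). I need a closer crop for the slot.

```bash
python3 - <<'E'
from h import *
f=pickle.load(open("pics/w.pkl","rb"))
cv2.imwrite("pics/w0c.png",cv2.resize(f["pixels"][135:215,215:330],(805//1-5,557),interpolation=cv2.INTER_CUBIC)[:,:,::-1])
E
```

```text
(no output)
```

View pics/w0c.png

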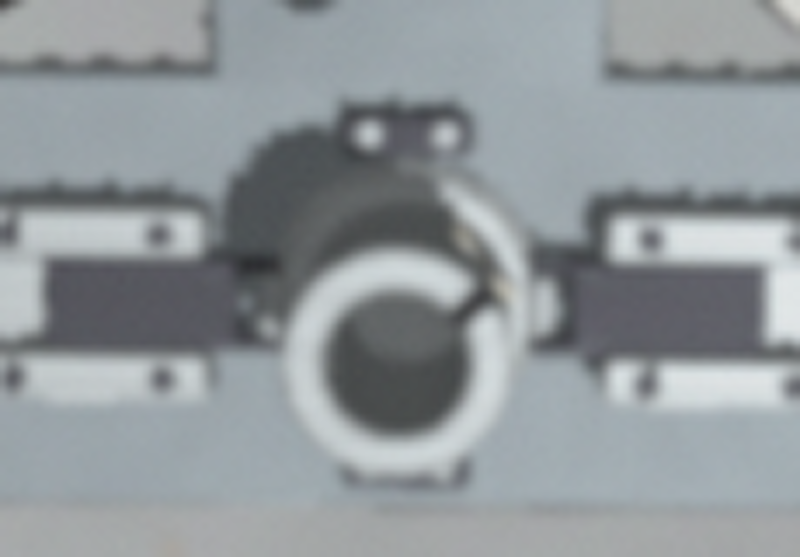

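```bash
python3 - <<'E'
from h import *
f=pickle.load(open("pics/w.pkl","rb"))
p=lambda u,v,z: atz(f,215+u*115/800,135+v*80/557,z)
c=p(400,357,76); s=p(478,303,76)
print("top",c,"slot",s,np.degrees(np.arctan2(*(s-c)[1::-1])), "r",np.linalg.norm(s-c))
print("outer", p(285,357,76),p(515,357,76))
for a,b in [((30,497,10),(780,511,10)),((10,240,25),(650,240,25)),((215,68,10),(605,74,10)),((370,132,21),(445,134,21))]:
    d=p(*b)-p(*a); print(np.degrees(np.arctan2(d[1],d[0]))-90, (p(*a)+p(*b))/2)
# depth: median of top rim
P=proj(f,[[442,-180,44]]);print(P)
g=f["z_map"]
# bar edges fit via depth-> points
vv,uu=np.mgrid[0:420,0:560]
pts=cv2.undistortPoints(np.stack([uu.ravel(),vv.ravel()],1).astype(float)[:,None],K(f),np.array(f["dist"]))[:,0]
X=(np.c_[pts,np.ones(len(pts))]*g.reshape(-1,1))@f["cam_to_world"][:3,:3].T+f["cam_to_world"][:3,3]
near=np.hypot(X[:,0]-443,X[:,1]+180)<40
m=near&(X[:,2]>71)&(X[:,2]<82)
print("rim pts",m.sum(),X[m].min(0),X[m].max(0),np.median(X[m],0))
rc=X[m][:,:2]; print("minenclosing",cv2.minEnclosingCircle(rc.astype(np.float32)))
m=(abs(X[:,0]-440)<120)&(abs(X[:,1]+190)<160)&(abs(X[:,2]-10)<4)
print("plate",m.sum(),np.median(X[m],0))
print("window top?", [p for p in X[(np.hypot(X[:,0]-350,X[:,1]+165)<40)&(X[:,2]>58)&(X[:,2]<70)].mean(0)])
E
```

```text
top [ 440.06682696 -177.39856847   76.        ] slot [ 434.26389304 -163.11452714   76.        ] 112.10959341227765 r 15.417778005632913
outer [ 435.8980887  -195.57272059   76.        ] [ 444.2254237  -159.23295282   76.        ]
-13.998827812422888 [ 481.18482237 -188.15357376   10.        ]
-12.944387266830716 [ 425.50375668 -188.7687035    25.        ]
-13.797941903442847 [ 400.06883126 -168.0228479    10.        ]
-14.44120917594931 [ 410.19245382 -170.5873186    21.        ]
[[271.572379   183.12345639]]
rim pts 558 [ 421.97529161 -197.11854286   71.13278889] [ 459.89588653 -159.54333175   78.53508128] [ 440.700787   -178.49827225   76.08599002]
minenclosing ((440.9226989746094, -178.35379028320312), 19.05187225341797)
plate 10442 [ 423.66598229 -164.16800721   10.28316971]
window top? [np.float64(345.3073754800851), np.float64(-155.65292501588303), np.float64(63.85441684108214)]
```

```bash
python3 -m inch '[[0,0,0,-0.172,-0.448,0,0],[0,0,0.0376,0,0,0.9,0],[0,0,0.0376,0,0,0.9,0],[0,0,0.0376,0,0,0.9,0],[0,0,0.0376,0,0,0.9,0],[0,0,0.0376,0,0,0.9,0],[0,0,0.0376,0,0,0.9,0],[0,0,0.0376,0,0,0.6,0]]'
python3 -m inch '[[0,0,0.0376,0,0,0.4,0],[0,0,0,0,0,0,0],[0,0,0,0,0,0,0]]'
python3 - <<'E'
from h import *
from rig import r, grab_frame
f=grab_frame("wrist"); pickle.dump(f,open("pics/w.pkl","wb")); cv2.imwrite("pics/w1.png",f["pixels"][:,:,::-1])
E
```

```text
clock: 3.73
eef_pos: [439.0, -175.6, 155.6]
tcp_rot: [-3.141, -0.001, 2.086]
contact_force: [-0.8, -0.5, 0.4]
opening: 0.999
grasp_force: 0.0
clock: 3.98
eef_pos: [439.7, -176.0, 147.2]
tcp_rot: [-3.141, -0.001, 1.977]
contact_force: [-1.1, -0.7, 0.7]
opening: 1.001
grasp_force: 0.0
```

View pics/w1.png

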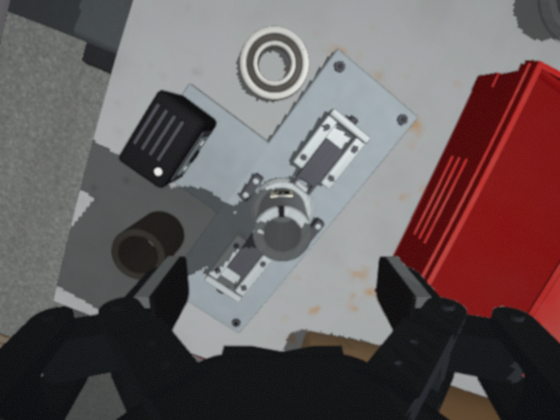

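The bush top is at (281,232), with the slot straight up in the image at (282,210). That means the slot is square to the closing line, as planned. I'll refine the centre from depth.

```bash
cat >> h.py <<'E'
def cloud(f):
    vv,uu=np.mgrid[0:420,0:560]
    pts=cv2.undistortPoints(np.stack([uu.ravel(),vv.ravel()],1).astype(float)[:,None],K(f),np.array(f["dist"]))[:,0]
    return (np.c_[pts,np.ones(len(pts))]*f["z_map"].reshape(-1,1))@f["cam_to_world"][:3,:3].T+f["cam_to_world"][:3,3]
def top(f,lo,hi,c=(441,-178),rad=26):
    X=cloud(f); m=(np.hypot(X[:,0]-c[0],X[:,1]-c[1])<rad)&(X[:,2]>lo)&(X[:,2]<hi); return X[m]
E
python3 - <<'E'
from h import *
from rig import r
f=pickle.load(open("pics/w.pkl","rb"))
T=top(f,72,82); print(len(T),np.median(T,0),cv2.minEnclosingCircle(T[:,:2].astype(np.float32)))
c=np.array(cv2.minEnclosingCircle(T[:,:2].astype(np.float32))[0])
s=atz(f,282,210,76)[:2]; print(s,np.degrees(np.arctan2(*(s-c)[::-1])))
s=r.sense(); e=s["eef_pos"]; y=s["tcp_rot"][2]; d=c-e[:2]
print("tool dx,dy mm",np.cos(y)*d[0]+np.sin(y)*d[1], np.sin(y)*d[0]-np.cos(y)*d[1])
E
```

```text
1640 [ 439.87650036 -177.23504872   75.97201625] ((440.71392822265625, -178.59710693359375), 19.113231658935547)
[ 434.16885179 -163.77837391] 113.82988952612033
tool dx,dy mm -2.259102001861798 -0.4673203599513281
```

```bash
python3 -m inch '[[0,0,0,-0.09,-0.02,0.6,0],[0,0,0,0,0,0.8,0],[0,0,0,0,0,0.8,0],[0,0,0,0,0,0.7,0],[0,0,0,0,0,0.42,0],[0,0,0,0,0,0,0],[0,0,0,0,0,0,0]]' 80
python3 -m inch '[[0,0,0,0,0,0,1],[0,0,0,0,0,0,1],[0,0,0,0,0,0,1],[0,0,0,0,0,0,1],[0,0,0,0,0,0,1],[0,0,0,0,0,0,1],[0,0,0,0,0,0,1],[0,0,0,0,0,0,1]]' 80
```

```text
clock: 4.62
eef_pos: [440.8, -178.9, 64.8]
tcp_rot: [3.142, 0.0, 1.974]
contact_force: [-0.3, -0.5, -0.2]
opening: 0.996
grasp_force: 0.0
clock: 5.28
eef_pos: [440.8, -179.0, 65.2]
tcp_rot: [3.141, 0.001, 1.973]
contact_force: [-3.3, 0.5, 11.6]
opening: 0.43
grasp_force: 78.7
```

```bash
python3 -m inch '[[0,0,-0.0182,0,0,0,1],[0,0,-0.0182,0,0,0,1],[0,0,-0.0182,0,0,0,1],[0,0,-0.0182,0,0,0,1],[0,0,-0.0182,0,0,0,1],[0,0,-0.0182,0,0,0,1],[0,0,-0.0182,0,0,0,1],[0,0,-0.0182,0,0,0,1]]'
python3 -m inch '[[0,0,-0.0182,0,0,0,1],[0,0,-0.0182,0,0,0,1],[0,0,-0.0182,0,0,0,1],[0,0,-0.0182,0,0,0,1],[0,0,-0.0182,0,0,0,1],[0,0,-0.0182,0,0,0,1],[0,0,-0.0182,0,0,0,1],[0,0,-0.0182,0,0,0,1]]'
python3 -m inch '[[0,0,0,0,0,0,1],[0,0,0,0,0,0,1]]'
python3 - <<'E'
from h import *
from rig import r, grab_frame
f=grab_frame("wrist"); pickle.dump(f,open("pics/w.pkl","wb")); 
g=grab_frame("scene"); pickle.dump(g,open("pics/scene.pkl","wb"))
cv2.imwrite("pics/w2.png",np.hstack([cv2.resize(f["pixels"][60:330,180:380],(415,560)),cv2.resize(g["pixels"][245:345,320:388],(381,560),interpolation=cv2.INTER_CUBIC)])[:,:,::-1])
E
```

```text
clock: 5.95
eef_pos: [441.9, -179.3, 65.3]
tcp_rot: [3.14, 0.003, 2.433]
contact_force: [2.1, 0.4, 6.2]
opening: 0.426
grasp_force: 79.1
clock: 6.62
eef_pos: [442.0, -179.2, 65.3]
tcp_rot: [3.141, 0.003, 2.89]
contact_force: [2.1, 1.7, 5.3]
opening: 0.427
grasp_force: 79.1
clock: 6.78
eef_pos: [441.9, -179.2, 65.3]
tcp_rot: [-3.141, 0.003, 2.888]
contact_force: [1.9, 1.5, 6.0]
opening: 0.421
grasp_force: 79.1
```

View pics/w2.png

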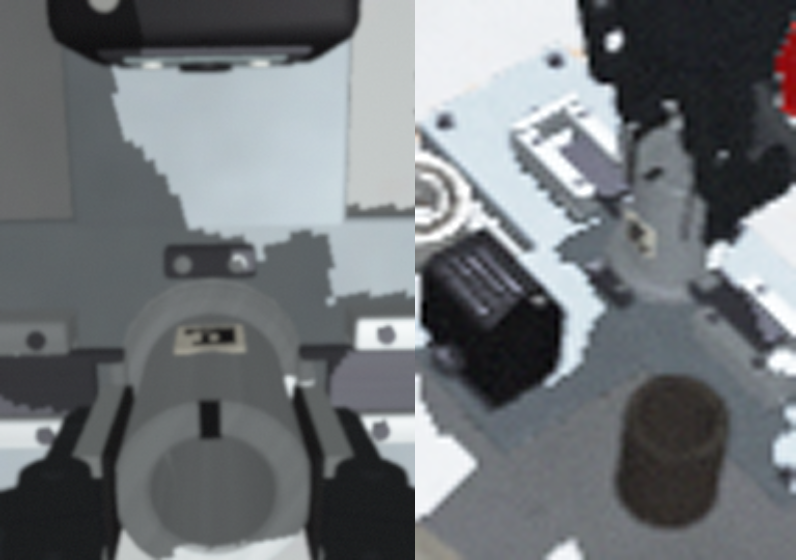

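The code plate faces the reader squarely and the slot lines up with the front stop. I'll dwell for the read, then begin the first tip, pivoting on the right flange edge so the left edge rises.

```bash
python3 -m inch '[[0,0,0,0,0,0,1],[0,0,0,0,0,0,1],[0,0,0,0,0,0,1],[0,0,0,0,0,0,1],[0,0,0,0,0,0,1],[0,0,0,0,0,0,1],[0,0,0,0,0,0,1],[0,0,0,0,0,0,1]]'
python3 -m inch '[[0,0,0,0,0,0,1],[0,0,0,0,0,0,1],[0,0,0,0,0,0,1],[0,0,0,0,0,0,1],[0,0,0,0,0,0,1],[0,0,0,0,0,0,1]]'
python3 -m inch '[[-0.0045,0,0,0,-0.03,-0.0148,1],[-0.0045,0,0,0,-0.03,-0.0148,1],[-0.0045,0,0,0,-0.03,-0.0148,1],[-0.0045,0,0,0,-0.03,-0.0148,1],[-0.0045,0,0,0,-0.03,-0.0148,1],[-0.0045,0,0,0,-0.03,-0.0148,1],[-0.0045,0,0,0,-0.03,-0.0148,1],[-0.0045,0,0,0,-0.03,-0.0148,1]]' 110
```

```text
clock: 7.55
eef_pos: [441.9, -179.2, 65.3]
tcp_rot: [-3.141, 0.003, 2.888]
contact_force: [2.1, 0.6, 5.9]
opening: 0.425
grasp_force: 79.1
clock: 8.05
eef_pos: [441.9, -179.2, 65.3]
tcp_rot: [-3.141, 0.003, 2.888]
contact_force: [1.3, 2.1, 6.5]
opening: 0.425
grasp_force: 79.1
clock: 8.72
eef_pos: [439.8, -185.9, 67.6]
tcp_rot: [3.029, 0.003, 2.888]
contact_force: [-1.0, -5.2, 2.4]
opening: 0.421
grasp_force: 110.5
```

```bash
python3 -m inch '[[-0.0045,0,0,0,-0.03,-0.0148,1],[-0.0045,0,0,0,-0.03,-0.0148,1],[-0.0045,0,0,0,-0.03,-0.0148,1],[-0.0045,0,0,0,-0.03,-0.0148,1],[-0.0045,0,0,0,-0.03,-0.0148,1],[-0.0045,0,0,0,-0.03,-0.0148,1],[-0.0045,0,0,0,-0.03,-0.0148,1],[-0.0045,0,0,0,-0.03,-0.0148,1]]'
python3 -m inch '[[0,0,0,0,0,0,1],[0,0,0,0,0,0,1]]'
cat >> h.py <<'E'
def look(name,f,scene=None):
    im=cv2.resize(f["pixels"][60:330,180:380],(415,560))
    if scene is not None: im=np.hstack([im,cv2.resize(scene["pixels"][245:345,320:388],(381,560),interpolation=cv2.INTER_CUBIC)])
    cv2.imwrite(f"pics/{name}.png",im[:,:,::-1])
E
python3 - <<'E'
from h import *
from rig import r, grab_frame
f=grab_frame("wrist"); g=grab_frame("scene"); look("w3",f,g)
E
```

```text
clock: 9.38
eef_pos: [438.1, -191.7, 69.2]
tcp_rot: [2.915, 0.002, 2.888]
contact_force: [2.1, -5.1, 0.9]
opening: 0.418
grasp_force: 110.4
clock: 9.55
eef_pos: [438.1, -191.7, 69.2]
tcp_rot: [2.916, 0.002, 2.887]
contact_force: [2.5, -4.6, 3.3]
opening: 0.414
grasp_force: 110.5
```

View pics/w3.png

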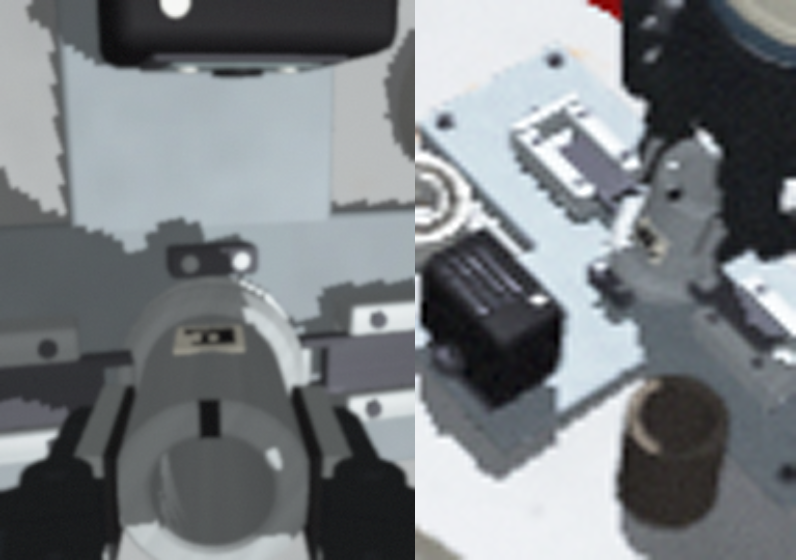

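There's no slip: the bush looks the same in the gripper view, the tilt is 12.9° and the left edge is about 11 mm up. Next I ease back 2° so that edge settles on its roller, then rock the other way about it.

```bash
python3 -m inch '[[0.0045,0,0,0,0.03,0.0148,1],[0.0045,0,0,0,0.03,0.0148,1],[0,0,0,0,0,0,1]]'
python3 -m inch '[[0.0045,0,0,0,0.03,-0.0148,1],[0.0045,0,0,0,0.03,-0.0148,1],[0.0045,0,0,0,0.03,-0.0148,1],[0.0045,0,0,0,0.03,-0.0148,1],[0,0,0,0,0,0,1]]'
```

```text
clock: 9.9
eef_pos: [438.5, -189.6, 68.9]
tcp_rot: [2.945, 0.002, 2.888]
contact_force: [2.8, -5.8, 4.3]
opening: 0.416
grasp_force: 110.8
clock: 10.32
eef_pos: [437.6, -185.3, 70.2]
tcp_rot: [3.0, -0.002, 2.888]
contact_force: [0.7, 3.3, -0.2]
opening: 0.417
grasp_force: 110.3
```

```bash
python3 -m inch '[[0.0045,0,0,0,0.03,-0.0138,1],[0.0045,0,0,0,0.03,-0.0138,1],[0.0045,0,0,0,0.03,-0.0138,1],[0.0045,0,0,0,0.03,-0.0138,1],[0,0,0,0,0,0,1]]'
```

```text
clock: 10.73
eef_pos: [438.4, -182.3, 72.0]
tcp_rot: [3.056, -0.002, 2.888]
contact_force: [2.1, 7.6, -0.2]
opening: 0.419
grasp_force: 111.3
```

```bash
python3 -m inch '[[0.0045,0,0,0,0.03,-0.0138,1],[0.0045,0,0,0,0.03,-0.0138,1],[0.0045,0,0,0,0.03,-0.0138,1],[0,0,0,0,0,0,1]]'
python3 - <<'E'
from h import *
from rig import r, grab_frame
f=grab_frame("wrist"); g=grab_frame("scene"); look("w4",f,g)
E
```

```text
clock: 11.07
eef_pos: [439.5, -180.5, 73.6]
tcp_rot: [3.098, -0.001, 2.888]
contact_force: [1.9, 8.3, 7.1]
opening: 0.419
grasp_force: 111.9
```

View pics/w4.png

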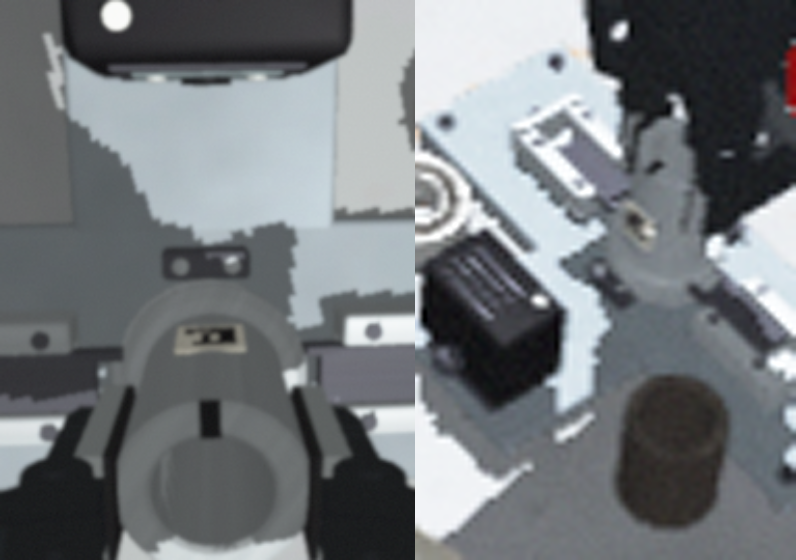

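The bush is still held square, with the left edge riding on its roller. I continue past level to spring the right edge out.

```bash
python3 -m inch '[[0.0045,0,0,0,0.03,-0.0138,1],[0.0045,0,0,0,0.03,-0.0138,1],[0.0045,0,0,0,0.03,-0.0138,1],[0.0045,0,0,0,0.03,-0.0138,1],[0,0,0,0,0,0,1]]'
python3 -m inch '[[0.0045,0,0,0,0.03,-0.0138,1],[0.0045,0,0,0,0.03,-0.0138,1],[0.0045,0,0,0,0.03,-0.0138,1],[0,0,0,0,0,0,1]]'
```

```text
clock: 11.58
eef_pos: [440.1, -178.6, 74.8]
tcp_rot: [-3.127, -0.001, 2.889]
contact_force: [-0.1, -0.2, 0.2]
opening: 0.417
grasp_force: 111.0
clock: 11.92
eef_pos: [440.7, -176.6, 75.7]
tcp_rot: [-3.085, -0.001, 2.888]
contact_force: [-1.5, -1.1, -0.1]
opening: 0.416
grasp_force: 111.0
```

Both edges appear to be out, with the left at about 9 mm and the right at about 12 mm above the seat. I level it onto the catches.

```bash
python3 -m inch '[[-0.0045,0,0,0,-0.03,0.0138,1],[-0.0045,0,0,0,-0.03,0.0138,1],[-0.0045,0,0,0,-0.03,0.0138,1],[-0.0045,0,0,0,-0.03,0.0138,1],[0,0,0,0,0,0,1],[0,0,0,0,0,0,1],[0,0,0,0,0,0,1]]'
python3 - <<'E'
from h import *
from rig import r, grab_frame
g=grab_frame("wrist"); look("w5",g,grab_frame("scene"))
E
```

```text
clock: 12.5
eef_pos: [440.0, -179.9, 74.5]
tcp_rot: [-3.141, -0.0, 2.888]
contact_force: [0.1, -1.0, -1.0]
opening: 0.416
grasp_force: 111.2
```

View pics/w5.png

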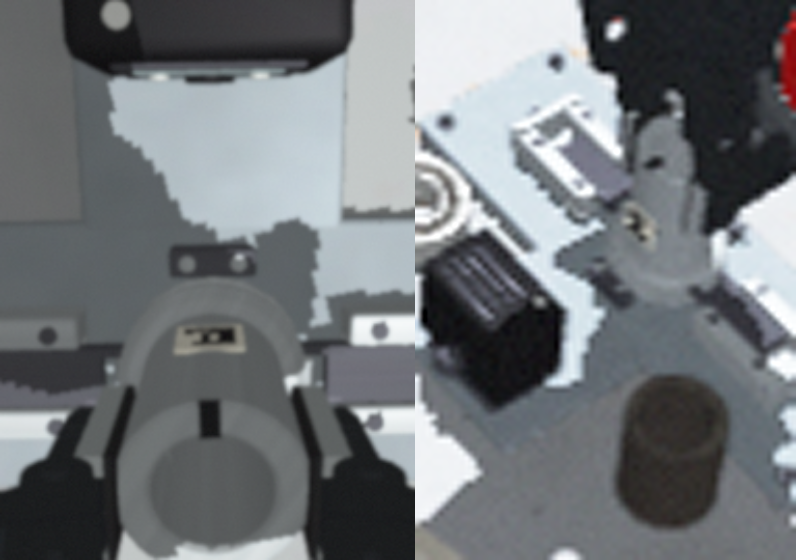

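The bush stands level with its underside about 9.2 mm above the seat, and forces are near zero, so both edges are out. I'll lift a little first and check the force.

```bash
python3 -m inch '[[0,0,0,0,0,-0.06,1],[0,0,0,0,0,-0.06,1],[0,0,0,0,0,0,1]]'
```

```text
clock: 12.85
eef_pos: [440.3, -179.7, 77.8]
tcp_rot: [-3.142, 0.0, 2.888]
contact_force: [-1.0, -1.1, -2.9]
opening: 0.418
grasp_force: 111.1
```

Only the bush's weight is on the tool, so it is free. I lift to about 29 mm above the seat.

```bash
python3 -m inch '[[0,0,0,0,0,-0.2,1],[0,0,0,0,0,-0.25,1],[0,0,0,0,0,-0.2,1],[0,0,0,0,0,0,1],[0,0,0,0,0,0,1],[0,0,0,0,0,0,1],[0,0,0,0,0,0,1],[0,0,0,0,0,0,1]]'
python3 - <<'E'
from h import *
from rig import r, grab_frame
f=grab_frame("wrist"); look("w6",f,grab_frame("scene"))
X=cloud(f); m=(np.hypot(X[:,0]-345,X[:,1]+156)<40)&(X[:,2]>58)&(X[:,2]<70); print("reader top",X[m].mean(0))
E
```

```text
clock: 13.52
eef_pos: [440.1, -179.8, 93.6]
tcp_rot: [3.142, -0.0, 2.888]
contact_force: [0.2, -0.1, -2.8]
opening: 0.416
grasp_force: 111.0
reader top [ 345.59446979 -156.19201951   63.91878493]
```

View pics/w6.png

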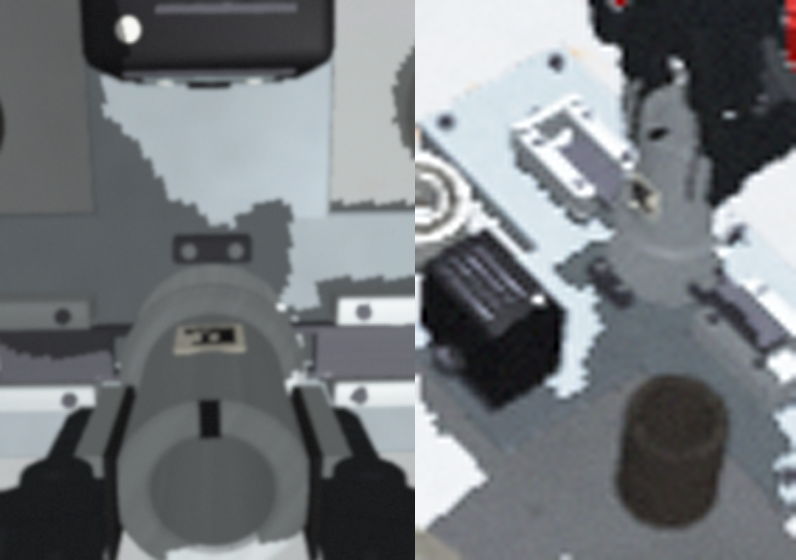

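The bush is held upright about 28 mm over the seat. The stand is flat and unmoved: the reader top is still at (346,-156,64).

```bash
python3 -c "
from rig import r
print(r.sign_off())"
```

```text
the job is handed in; nothing more can be done
None
```

The job is handed in (no verdict came back): the bush was read, rocked free of both catches, and is held upright and still about 28 mm above its seat, with the stand flat and within about 1 mm of where it started.

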